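# Find the power module with the loose transformer and hold it to the plate reader

## Task

Three sealed power modules have come back from transport in their tray, and in one of them the transformer has come loose. First press shut the terminal flap that was left open; then lift modules clear of the tray, one at a time, and shake them sideways several times to and fro until you have the one that rattles, setting any quiet one back upright and fully home in a nest. Finish while holding the rattling module: keep it gripped in the air, level and still, its rating plate squarely facing the reader's lens from about 8 cm in front of it, with the flap still shut and the tools and boxes round the tray left where they are.

Things in the scene. Friction and masses are not known exactly. Their poses are not given: they have to be found in the camera images.
- tray: fixed flat dark steel transit tray, 150 x 388 mm (x, y), plate 6 mm thick on the bench, with three nests side by side along its y, 128 mm apart. Origin: centre of its underside. Black angles 18 mm high round the four corners of each nest leave a module 3.5 mm of play on every side; their flared lips lead in one that is 5 mm off. Wire carrying bails 30 mm high stand at its two short sides.
- nest_left (a point): centre of the left nest, on the tray's plate (6 mm above the bench); a module that is home has its origin here and its x along the tray's x (seen from the robot, left is +y)
- nest_middle (a point): centre of the middle nest, on the tray's plate (6 mm above the bench); a module that is home has its origin here and its x along the tray's x (seen from the robot, left is +y)
- nest_right (a point): centre of the right nest, on the tray's plate (6 mm above the bench); a module that is home has its origin here and its x along the tray's x (seen from the robot, left is +y)
- module_a: sealed grey power module, box 120 x 64 x 46 mm (x, y, z), one of three alike. Origin: centre of its underside; x along it, z up. Rating plate on its +x end, terminal bay under a flap (34 mm) and wire ports at its -x end. Its flap is open at the start. About 0.6 kg; flat sides, to be gripped across y at mid-length, 25 to 35 mm above the underside, not lower. Which nest each module stands in varies.
- module_b: sealed grey power module, box 120 x 64 x 46 mm (x, y, z), one of three alike. Origin: centre of its underside; x along it, z up. Rating plate on its +x end, terminal bay under a flap (34 mm) and wire ports at its -x end. Flap shut, fixed. Any one of the three, a, b or c, may be the one that rattles: it cannot be told by sight, weight or name, only by shaking.
- module_c: sealed grey power module, box 120 x 64 x 46 mm (x, y, z), one of three alike. Origin: centre of its underside; x along it, z up. Rating plate on its +x end, terminal bay under a flap (34 mm) and wire ports at its -x end. Flap shut, fixed. In the rattling module a steel block (0.25 kg, core_loose_c0) slides 32 mm along y, side to side, and knocks when shaken along y at over 3 m/s2 or rolled over 15 degrees; in the others it sits tight.
- module_a_plate (a point): centre of the rating plate of module_a, 60 mm from the module's origin along its +x and 24 mm above its underside; the plate faces along the module's +x
- module_b_plate (a point): centre of the rating plate of module_b, 60 mm from the module's origin along its +x and 24 mm above its underside; the plate faces along the module's +x
- module_c_plate (a point): centre of the rating plate of module_c, 60 mm from the module's origin along its +x and 24 mm above its underside; the plate faces along the module's +x
- module_a_flap (a joint): angle of module_a's flap, rad: 0 shut and flat, 0.7 to 1.1 at the start. A plate 33 x 64 x 4 mm, hinged along the module's y, 27 mm from its origin towards -x and 42 mm above its underside; the free edge rises from the -x end. A stiff hinge: it stays where it is left; 1 to 2 N pressed down near its free edge shut it.
- flap_tip (a point): middle of the flap's free edge, on its upper face: shut, it lies 60.5 mm from module_a's origin towards -x and 46 mm above its underside. Wide open it binds if pressed straight down on this edge: press on its upper face from the hinge side and sweep outwards and down
- reader: fixed plate reader: an aluminium head 40 x 70 x 56 mm with a round lens and white lamps, on a column with a steel base 100 x 90 mm. Origin: on the bench, 8 mm behind the front of the head. The lens looks along the reader's -x, towards the robot, 195 mm above the bench; its glass is 15 mm from the origin towards -x.
- read_point (a point): the point where a rating plate has to be held: 80 mm straight in front of the reader's lens, 195 mm above the bench, 95 mm from the reader's origin along its -x
- parts_box: bystander: white component box with a clear lid, 74 x 150 x 33 mm, origin at the centre of its underside; leave it alone
- driver: bystander: screwdriver with a yellow handle, 169 mm long, lying right of the tray; leave it alone
- marker: bystander: black and white marker pen, 136 mm long and 14 mm high, lying between tray and reader; leave it alone
- tape: bystander: roll of masking tape, 96 mm across and 22 mm high, left of the tray; leave it alone
- snips: bystander: side cutters with red handles, 130 mm long, left of the tray; leave them alone

How it is judged (in metres and radians):
On the way, in this order (a step that is already met when the one before it is completed fails the run):
1. the open terminal flap is pressed shut while its module stands home in its nest (value of joint module_a_flap below 0.08 rad and (horizontal distance between module_a and nest_left below 0.006 m or horizontal distance between module_a and nest_middle below 0.006 m or horizontal distance between module_a and nest_right below 0.006 m) and z of module_a in the frame of tray below 0.009 m and angle between module_a's own z axis and vertical below 0.06 rad and linear speed of module_a below 0.03 m/s), for 0.1 s.
2. the module with the loose transformer is held clear of the tray and shaken: the transformer knocks on its +y side (((distance between core_loose_c0 and module_a below 0.06 m and height (world z) of module_a above 0.05 m and contact force between the fingers and module_a above 1 N and y of core_loose_c0 in the frame of module_a above 0.012 m) or (distance between core_loose_c0 and module_b below 0.06 m and height (world z) of module_b above 0.05 m and contact force between the fingers and module_b above 1 N and y of core_loose_c0 in the frame of module_b above 0.012 m) or (distance between core_loose_c0 and module_c below 0.06 m and height (world z) of module_c above 0.05 m and contact force between the fingers and module_c above 1 N and y of core_loose_c0 in the frame of module_c above 0.012 m))), for 0.01 s.
3. and, on the way back, on its -y side (((distance between core_loose_c0 and module_a below 0.06 m and height (world z) of module_a above 0.05 m and contact force between the fingers and module_a above 1 N and y of core_loose_c0 in the frame of module_a below -0.012 m) or (distance between core_loose_c0 and module_b below 0.06 m and height (world z) of module_b above 0.05 m and contact force between the fingers and module_b above 1 N and y of core_loose_c0 in the frame of module_b below -0.012 m) or (distance between core_loose_c0 and module_c below 0.06 m and height (world z) of module_c above 0.05 m and contact force between the fingers and module_c above 1 N and y of core_loose_c0 in the frame of module_c below -0.012 m))), for 0.01 s.
At the end, for the whole second after the job is handed in: The rattling module is gripped in the air, still, level and square to the lens within 10 degrees, plate centre within 25 mm of the read point, touching no tray or reader; the other two stand still in nests, within 6 mm of centre and 3 mm of the plate; the flap is shut within 0.08 rad (value of joint module_a_flap below 0.08 rad and ((distance between core_loose_c0 and module_a below 0.06 m and (distance between module_a_plate and read_point below 0.025 m and x of module_a in the frame of reader below -0.12 m and angle between the x axis of module_a and the x axis of reader, either way round below 0.17 rad and angle between module_a's own z axis and vertical below 0.17 rad and linear speed of module_a below 0.03 m/s and contact force between the fingers and module_a above 1 N and contact force between module_a and tray below 0.3 N and contact force between module_a and reader below 0.3 N) and ((horizontal distance between module_b and nest_left below 0.006 m or horizontal distance between module_b and nest_middle below 0.006 m or horizontal distance between module_b and nest_right below 0.006 m) and z of module_b in the frame of tray below 0.009 m and angle between module_b's own z axis and vertical below 0.06 rad and linear speed of module_b below 0.03 m/s) and ((horizontal distance between module_c and nest_left below 0.006 m or horizontal distance between module_c and nest_middle below 0.006 m or horizontal distance between module_c and nest_right below 0.006 m) and z of module_c in the frame of tray below 0.009 m and angle between module_c's own z axis and vertical below 0.06 rad and linear speed of module_c below 0.03 m/s)) or (distance between core_loose_c0 and module_b below 0.06 m and (distance between module_b_plate and read_point below 0.025 m and x of module_b in the frame of reader below -0.12 m and angle between the x axis of module_b and the x axis of reader, either way round below 0.17 rad and angle between module_b's own z axis and vertical below 0.17 rad and linear speed of module_b below 0.03 m/s and contact force between the fingers and module_b above 1 N and contact force between module_b and tray below 0.3 N and contact force between module_b and reader below 0.3 N) and ((horizontal distance between module_a and nest_left below 0.006 m or horizontal distance between module_a and nest_middle below 0.006 m or horizontal distance between module_a and nest_right below 0.006 m) and z of module_a in the frame of tray below 0.009 m and angle between module_a's own z axis and vertical below 0.06 rad and linear speed of module_a below 0.03 m/s) and ((horizontal distance between module_c and nest_left below 0.006 m or horizontal distance between module_c and nest_middle below 0.006 m or horizontal distance between module_c and nest_right below 0.006 m) and z of module_c in the frame of tray below 0.009 m and angle between module_c's own z axis and vertical below 0.06 rad and linear speed of module_c below 0.03 m/s)) or (distance between core_loose_c0 and module_c below 0.06 m and (distance between module_c_plate and read_point below 0.025 m and x of module_c in the frame of reader below -0.12 m and angle between the x axis of module_c and the x axis of reader, either way round below 0.17 rad and angle between module_c's own z axis and vertical below 0.17 rad and linear speed of module_c below 0.03 m/s and contact force between the fingers and module_c above 1 N and contact force between module_c and tray below 0.3 N and contact force between module_c and reader below 0.3 N) and ((horizontal distance between module_a and nest_left below 0.006 m or horizontal distance between module_a and nest_middle below 0.006 m or horizontal distance between module_a and nest_right below 0.006 m) and z of module_a in the frame of tray below 0.009 m and angle between module_a's own z axis and vertical below 0.06 rad and linear speed of module_a below 0.03 m/s) and ((horizontal distance between module_b and nest_left below 0.006 m or horizontal distance between module_b and nest_middle below 0.006 m or horizontal distance between module_b and nest_right below 0.006 m) and z of module_b in the frame of tray below 0.009 m and angle between module_b's own z axis and vertical below 0.06 rad and linear speed of module_b below 0.03 m/s)))); the arm keeps its last pose, push and grip.
It fails at once if a module is tipped by more than 60 degrees (angle between any of module_a, module_b, module_c's own z axis and vertical above 1.05 rad).
It fails at once if module_a is lifted with its flap open (height (world z) of module_a above 0.05 m and value of joint module_a_flap above 0.2 rad).
It fails at once if a bystander (component box, screwdriver, tape, cutters, marker) is shifted by more than 30 mm (distance of any of parts_box, driver, tape, snips, marker from where it was at the start of the episode above 0.03 m).
It also fails if it takes over 72 s, if anything falls off the work surface, if the arm or the gripper's body presses on something with over 40 N, if the wrist force passes 120 N, or if a joint passes its speed limit or range.

## Robot

A 6-joint arm with a two-finger parallel gripper is mounted at the origin on a cart in front of the work surface, level with it; the furniture and walls round the work are solid. World frame = base frame: x ahead of the robot, y to its left, z up, the work surface at z = 0. Lengths are in mm, angles in rad, forces in N, time in s.
With the tool pointing down it reaches from about 325 to 925 mm from the base axis. Payload 3.1 kg.
Tool frame: the origin (TCP) lies on the centre line of the jaws, within the pads' length; the fingertips stand 25 mm ahead of it and the grasp point (between the pads) lies 6 mm ahead of it; y points along the fingers, z is the direction in which the jaws open and shut, and the axes are right-handed (so a half turn about y gives the same grasp; the last joint's range is limited). The gripper opens to 85 mm and grips with 20 to 120 N. Pads are 22 mm wide; open, the fingers measure 114 mm over their backs; the gripper's body (76 mm by 85 mm) begins 54 mm behind the grasp point. The pads swing forward as they close: fully open they stand 13 mm farther back than shut.
Start: joints at [-1.313, 0.217, 1.613, -0, 1.311, -0.112], TCP at [225.915, -582.754, 256.3] pointing down, gripper open.
Joint ranges: [-2.75, 2.75], [-0.78, 2.1], [0.31, 2.55], [-1.13, 4.27], [0.13, 2.63], [-2.58, 2.58]. Speed limits (rad/s): [2.79, 2.79, 3.14, 3.14, 3.14, 3.14].

## Interface

Orientations are given as a unit quaternion [w, x, y, z].
In Python, from cell import ctrl gives the robot as it stands.
- The arm moves only by the shell command python3 -m handwheel 'ROWS' [OPENING] [FORCE]. ROWS is JSON, a list that holds one entry, the list of rows, each a list of 6 numbers: the shift along the tool's x, y, z in units of 100 cm (1.0 is 100 cm), then the turn, a rotation vector about the tool's x, y, z in units of 90 degrees (1.0 is 90 degrees). A call has 1 to 20 rows; each row shifts and turns the commanded pose from where the row before left it, along the tool's axes as they then stand; what a row does not reach is not made up. A row lasts 1/10 s, in which the tool goes at most 50 mm and 8.59 degrees, less where a joint would pass 70% of its speed; a pose out of reach is approached as far as the arm can. A call with a number of a shift or a turn outside -1 to 1 is refused whole. A call with a gripper value outside its range is refused whole. OPENING is the closure, from -1 (fully open) to 1 (shut), set as the call begins (- or left out, the last holds). The fingers move at their own pace and stop on an object; FORCE is the grip in N (left out, the last holds). Time passes only in rows, so rows that do not move let the fingers close. It gives the time, the measured TCP pose, the force and the opening at its end, in the units of the state.
- ctrl.sense(): the state, without advancing time (a new reading comes with each control period).
- ctrl.get_image(name): name is "side" or "top"; returns a dict with "color" (420x560x3 uint8, red, green, blue), "depth" (420x560 float32, mm along the optical axis (not along the pixel's ray), 0 where there is no reading), "fov_y" (degrees; the focal length in pixels is half the picture's height over the tangent of half this angle, whatever the lens; pixels are square), "cx", "cy" (the principal point, pixels), "k1" (the pictures are not rectified: a ray, as slopes to the right and down, at radius r is drawn at 1 + k1 r^2 times it, then the intrinsics apply), "rvec" (rotation vector, rad) and "tvec" (3), from world to camera coordinates, as OpenCV has them. Camera axes: x right, y down, z forward; pixel columns grow to the right and rows downward; lengths in mm; the calibration is good to about 2 mm. A picture is of the moment at which its call begins.
- ctrl.close_job(): hands the job in, once; it reports no verdict.
The state is a dict: "t": time; "joint_positions": joint angles; "joint_vel": joint speeds; "effort": joint torques, N m; "tool_pos": TCP position; "tcp_rot": TCP orientation; "force": force on the tool from outside, world axes, zero at the start; "torque": the same for the moment, N m; "finger_gap": finger opening in mm.
Only numpy, scipy, OpenCV 4.12 (cv2) and the standard library are available. Lean on these libraries where they do the work, as an engineer would, in place of code of your own. Each camera call takes 0.05 s, during which the arm holds its last target. There are 200 camera calls.

## Working session

There is one attempt and no reset: what is moved stays moved. The work goes in short steps, Python scripts to look and compute and a shell command to move; the robot and the scene stay as the last step left them, time stands still between calls to the robot, and variables do not carry over. Pictures are saved under pics/ and viewed, about 8 in all and at most 12, crops included, and the job is handed in when it is done.

```bash
mkdir -p pics
cat > h.py <<'E'
import numpy as np,cv2
from cell import ctrl
from scipy.spatial.transform import Rotation as R
def K(d):
    f=d["color"].shape[0]/2/np.tan(np.radians(d["fov_y"])/2)
    return np.array([[f,0,d["cx"]],[0,f,d["cy"]],[0,0,1.]]),np.array([d["k1"],0,0,0.])
def snap(n,name):
    d=ctrl.get_image(n); np.savez("pics/"+name+".npz",**d)
    cv2.imwrite("pics/"+name+".png",d["color"][:,:,::-1]); return d
def load(name): return {k:(v if v.ndim else v.item()) for k,v in np.load("pics/"+name+".npz").items()}
def px2w(d,pts,z=None):
    """pixels -> world, by plane z or by depth"""
    k,dist=K(d); pts=np.array(pts,float).reshape(-1,1,2)
    s=cv2.undistortPoints(pts,k,dist).reshape(-1,2); rays=np.c_[s,np.ones(len(s))]
    M=R.from_rotvec(np.ravel(d["rvec"])).as_matrix(); t=np.ravel(d["tvec"]); c=-M.T@t; w=rays@M
    if z is None:
        zz=np.array([d["depth"][int(round(v)),int(round(u))] for u,v in pts.reshape(-1,2)])
        return c+w*zz[:,None]
    return c+w*((z-c[2])/w[:,2])[:,None]
def w2px(d,P):
    k,dist=K(d); return cv2.projectPoints(np.array(P,float).reshape(-1,1,3),np.ravel(d["rvec"]),np.ravel(d["tvec"]),k,dist)[0].reshape(-1,2)
def st():
    s=ctrl.sense(); q=np.array(s["tcp_rot"]); r=R.from_quat(q[[1,2,3,0]])
    return s,r
E
python3 - <<'E'
from h import *
for n in("top","side"):
    d=snap(n,n+"0"); M=R.from_rotvec(np.ravel(d["rvec"])).as_matrix(); print(n,d["fov_y"],-M.T@np.ravel(d["tvec"]),M.round(2).tolist())
s,r=st(); print(s); print(r.as_matrix().round(3))
E
```

```text
top 48.83933659561586 [ 423.03623767  162.34490362 1786.72620538] [[-0.01, -1.0, -0.01], [-0.99, 0.01, -0.11], [0.11, 0.01, -0.99]]
side 52.42871595025196 [ 647.42090879 -970.50662749  943.08157891] [[1.0, 0.03, -0.0], [0.01, -0.59, -0.81], [-0.02, 0.81, -0.59]]
{'t': 0.1, 'joint_positions': array([-1.31322799e+00,  2.17702994e-01,  1.61479583e+00,  8.40980095e-06,
        1.31136045e+00, -1.12186496e-01]), 'joint_vel': array([-1.86729666e-03, -1.76471407e-03, -3.94898404e-03, -9.84832117e-04,
       -3.09768029e-04,  1.91841263e-05]), 'effort': array([-4.42648306e-04, -3.98072684e+01, -3.04969633e+01, -1.17911577e-04,
        4.23419086e-03,  9.04178705e-06]), 'tool_pos': array([ 225.7167168 , -582.06195605,  255.07219798]), 'tcp_rot': array([ 0.12992847, -0.13003914,  0.69585598, -0.69425706]), 'force': array([-0.4887635 , -0.11276009, -0.61962227]), 'torque': array([-0.0298227 ,  0.00869074,  0.05941109]), 'finger_gap': 85.26675931519547}
[[-0.932 -0.001  0.361]
 [-0.361  0.002 -0.932]
 [-0.    -1.    -0.002]]
```

View pics/top0.png

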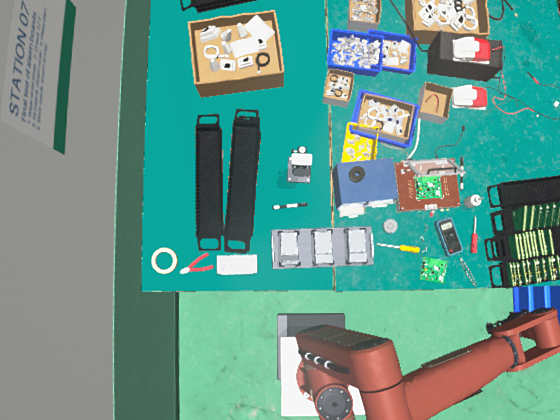

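View pics/side0.png

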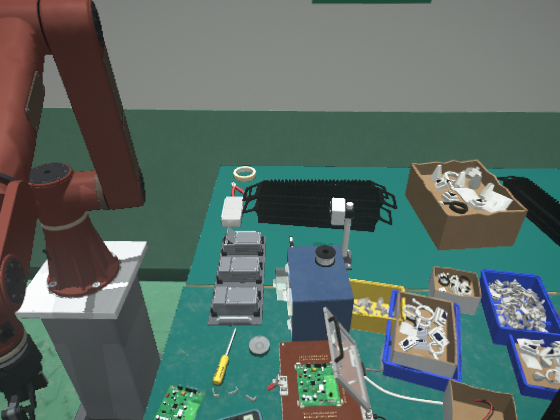

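Run:
```python
from h import *
t=load("top0")["color"][:,:,::-1]; s=load("side0")["color"][:,:,::-1]
a=cv2.resize(t[140:280,260:400],(560,560),interpolation=cv2.INTER_CUBIC)  # x4
cv2.imwrite("pics/c_top.png",a)
b=cv2.resize(s[190:330,200:370],(800,659),interpolation=cv2.INTER_CUBIC)[:600]
cv2.imwrite("pics/c_side.png",b)
```

```text
(no output)
```

View pics/c_top.png

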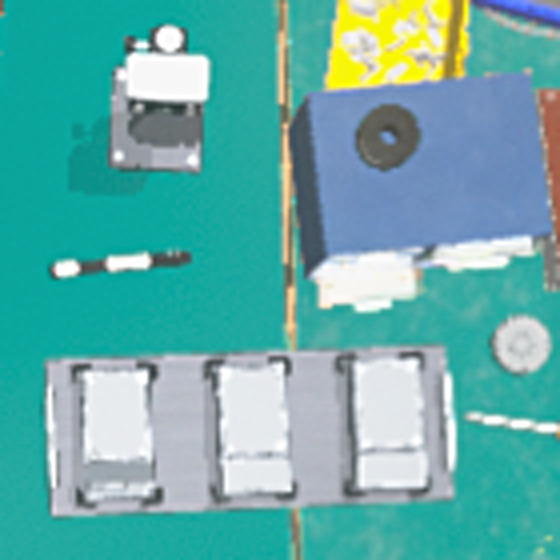

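View pics/c_side.png

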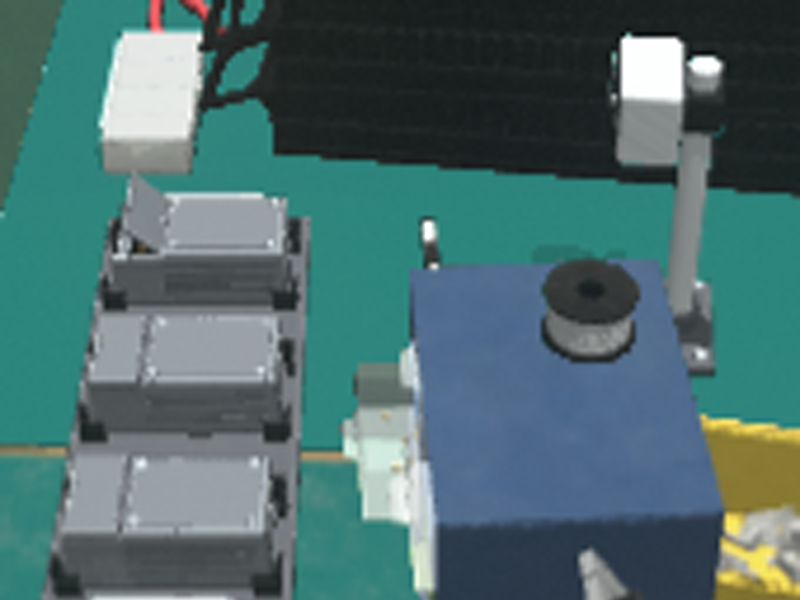

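Run:
```python
from h import *
d=load("top0")
def c(p): return [((u+.5)/4-.5+260,(v+.5)/4-.5+140) for u,v in p]
f=lambda n,p,z:(print(n,px2w(d,c(p),z)[:,:2].round(0).tolist()))
tr=[(48,360),(443,347),(453,499),(53,516)]
f("tray",tr,6); T=px2w(d,c(tr),6); print("centre",T.mean(0)); 
# tray axis
for a,b in((0,1),(3,2)): v=T[a]-T[b]; print("yaxis ang",np.degrees(np.arctan2(-v[0],v[1])),np.linalg.norm(v))
f("mod a top +x corners",[(80,372),(152,369)],52)
f("mod mid",[(218,364),(288,360),(220,495),(292,494)],52)
f("mod r",[(353,358),(422,355),(357,490),(430,487)],52)
f("base",[(115,78),(110,168),(202,172)],6)
f("head top",[(127,55),(208,57),(208,100),(127,100)],223)
f("marker",[(55,268),(188,258)],10)
f("box",[(0,0)],33)
s=load("side0")
e=lambda p:[(200+(u+.5)*170/800-.5,190+(v+.5)*140/659-.5) for u,v in p]
print("side depth head front-top-near, etc")
print("headtop side",px2w(s,e([(620,38),(682,38),(682,95),(622,95)]),223).round(0).tolist())
print("flap tip",px2w(s,e([(133,173),(122,215)])).round(0).tolist())
print("flap hinge", px2w(s,e([(168,248)])).round(0))
print("modtops side depth",px2w(s,e([(230,225),(210,350),(200,490)])).round(1).tolist())
```

```text
tray [[562.0, 187.0], [570.0, -196.0], [424.0, -201.0], [413.0, 184.0]]
centre [492.25438321  -6.49001211   6.        ]
yaxis ang 1.1942027937180575 383.1158530544663
yaxis ang 1.6328167755688618 385.14834074828497
mod a top +x corners [[547.0, 157.0], [549.0, 89.0]]
mod mid [[553.0, 27.0], [556.0, -39.0], [431.0, 27.0], [431.0, -40.0]]
mod r [[557.0, -101.0], [559.0, -166.0], [433.0, -101.0], [435.0, -170.0]]
base [[840.0, 119.0], [750.0, 125.0], [745.0, 35.0]]
head top [[809.0, 113.0], [807.0, 43.0], [769.0, 44.0], [769.0, 114.0]]
marker [[651.0, 179.0], [660.0, 50.0]]
box [[913.0, 230.0]]
side depth head front-top-near, etc
headtop side [[770.0, 107.0, 223.0], [809.0, 108.0, 223.0], [804.0, 45.0, 223.0], [767.0, 44.0, 223.0]]
flap tip [[420.0, 249.0, -2.0], [436.0, 106.0, 71.0]]
flap hinge [[469.  94.  53.]]
modtops side depth [[508.9, 121.5, 51.3], [507.3, -6.5, 50.8], [513.1, -128.5, 49.9]]
```

```bash
cat >> h.py <<'E'
def go(x,y,z,yaw):
    """shift in tool axes (m) to the target, for a tool at final yaw (deg), and the turn left (90deg units about tool y)"""
    s,r=st(); m=r.as_matrix(); zt=m[:,2]; cur=np.degrees(np.arctan2(zt[1],zt[0]))
    a=np.radians(yaw); X=np.array([-np.cos(a),-np.sin(a),0]); Z=np.array([np.sin(a),-np.cos(a),0]); Y=np.array([0,0,-1])
    dl=np.array([x,y,z])-s["tool_pos"]
    print("t",round(s["t"],2),"pos",s["tool_pos"].round(1),"F",np.round(s["force"],1),"gap",round(s["finger_gap"],1))
    print("yaw now",round(cur+90,2),"tilt",m[:,1].round(3),"turn y",round((cur+90-yaw)/90,4),"shift",(np.array([X@dl,Y@dl,Z@dl])/1000).round(4))
E
python3 -m handwheel '[[[0,0,0,0,0.0733,0],[0,0,0,0,0.0733,0],[0,0,0,0,0.0733,0],[-0.0161,0.0079,-0.0436,0,0,0],[-0.0161,0.0079,-0.0436,0,0,0],[-0.0161,0.0079,-0.0436,0,0,0],[-0.0161,0.0079,-0.0436,0,0,0],[-0.0161,0.0079,-0.0436,0,0,0],[-0.0161,0.0079,-0.0436,0,0,0],[-0.0161,0.0079,-0.0436,0,0,0],[-0.0161,0.0079,-0.0436,0,0,0],[-0.0161,0.0079,-0.0436,0,0,0],[-0.0161,0.0079,-0.0436,0,0,0],[-0.0161,0.0079,-0.0436,0,0,0],[-0.0161,0.0079,-0.0436,0,0,0],[-0.0161,0.0079,-0.0436,0,0,0],[-0.0161,0.0079,-0.0436,0,0,0],[-0.0161,0.0079,-0.0436,0,0,0],[-0.0161,0.0079,-0.0436,0,0,0]]]' 1
python3 -m handwheel '[[[0,0,0,0,0,0],[0,0,0,0,0,0]]]'
python3 - <<'E'
from h import *
go(466,121,102,1.4)
d=snap("side","s1"); b=cv2.resize(d["color"][180:300,190:300,::-1],(660,720)[::1],interpolation=cv2.INTER_CUBIC)[:600]; cv2.imwrite("pics/c1.png",b)
E
```

```text
t: 2.0
tool_pos: [466.4, 122.9, 129.3]
tcp_rot: [-0.009, 0.009, -0.707, 0.707]
force: [1.1, -0.4, 0.2]
finger_gap: 0.1
t: 2.2
tool_pos: [465.7, 121.7, 129.1]
tcp_rot: [-0.009, 0.01, -0.707, 0.707]
force: [0.1, -0.2, 0.4]
finger_gap: -0.1
t 2.2 pos [465.7 121.7 129.1] F [ 0.1 -0.2  0.4] gap -0.1
yaw now 1.57 tilt [-0.002 -0.001 -1.   ] turn y 0.0019 shift [-0.0003  0.0271  0.0007]
```

View pics/c1.png

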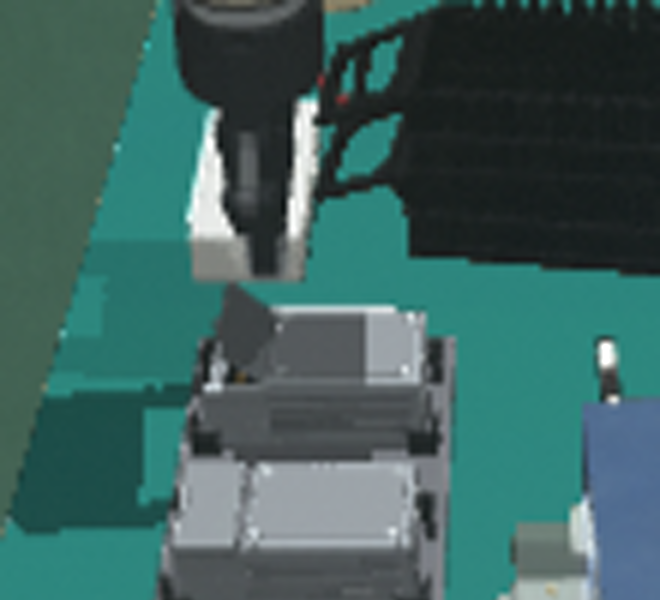

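```bash
python3 -m handwheel '[[[0,0.009,0.0007,0,0,0],[0,0.009,0,0,0,0],[0,0.009,0,0,0,0],[0.004,0.0022,0,0,0,0],[0.004,0.0023,0,0,0,0],[0.0035,0.0027,0,0,0,0],[0.0035,0.0028,0,0,0,0],[0.0022,0.0035,0,0,0,0],[0.0023,0.0035,0,0,0,0],[0.0012,0.004,0,0,0,0],[0.0013,0.004,0,0,0,0],[0,0,0,0,0,0]]]'
python3 -m handwheel '[[[0,0.001,0,0,0,0],[0,0.001,0,0,0,0],[0,0,0,0,0,0]]]'
python3 - <<'E'
from h import *
go(466,121,102,1.4)
E
```

```text
t: 3.45
tool_pos: [444.1, 119.7, 77.3]
tcp_rot: [-0.008, 0.009, -0.707, 0.707]
force: [-0.4, -0.4, -0.3]
finger_gap: 0.2
t: 3.75
tool_pos: [444.4, 119.7, 76.9]
tcp_rot: [-0.008, 0.009, -0.707, 0.707]
force: [-4.4, 0.5, 10.5]
finger_gap: 0.3
t 3.75 pos [444.4 119.7  76.9] F [-4.4  0.5 10.5] gap 0.3
yaw now 1.4 tilt [-0.002 -0.    -1.   ] turn y 0.0001 shift [-0.0216 -0.0251 -0.0008]
```

```bash
python3 -m handwheel '[[[0,-0.02,0,0,0,0],[0,-0.03,0,0,0,0],[-0.0225,-0.01,-0.0009,0,0,0],[-0.0225,0,-0.0009,0,0,0],[0,0,0,0,0,0],[0,0,0,0,0,0]]]' -1
python3 - <<'E'
from h import *
go(489,121.5,41,1.4)
d=snap("side","s2"); b=cv2.resize(d["color"][180:300,190:300,::-1],(660,720),interpolation=cv2.INTER_CUBIC)[:600]; cv2.imwrite("pics/c2.png",b)
E
```

```text
t: 4.35
tool_pos: [488.8, 122.5, 135.4]
tcp_rot: [-0.008, 0.009, -0.707, 0.707]
force: [-0.6, 0.4, 0.5]
finger_gap: 85.0
t 4.35 pos [488.8 122.5 135.4] F [-0.6  0.4  0.5] gap 85.0
yaw now 1.39 tilt [-0.002 -0.    -1.   ] turn y -0.0001 shift [-0.0002  0.0944  0.001 ]
```

View pics/c2.png

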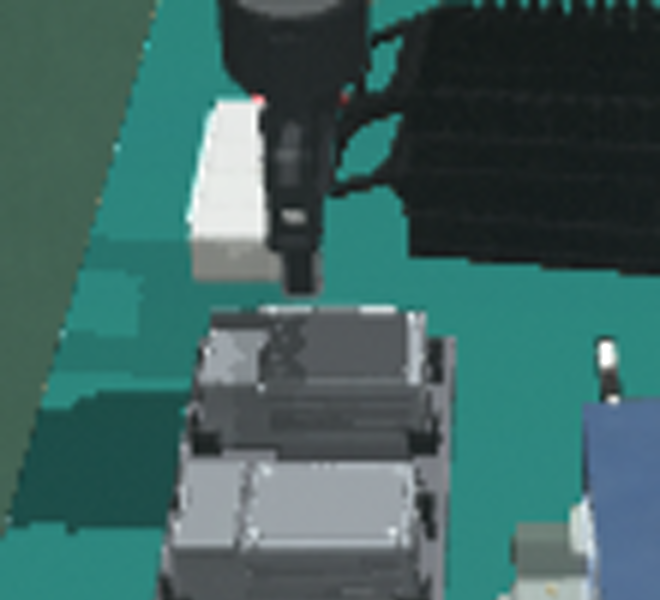

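```bash
python3 -m handwheel '[[[0,0.03,0.001,0,0,0],[0,0.03,0,0,0,0],[0,0.02,0,0,0,0],[0,0.0144,0,0,0,0],[0,0,0,0,0,0]]]' 
python3 -m handwheel '[[[0,0,0,0,0,0],[0,0,0,0,0,0],[0,0,0,0,0,0],[0,0,0,0,0,0]]]' 1 80
python3 -m handwheel '[[[0,-0.01,0,0,0,0],[0,-0.02,0,0,0,0],[0,-0.03,0,0,0,0],[0,-0.04,0,0,0,0],[0,-0.03,0,0,0,0],[0,-0.02,0,0,0,0],[0,0,0,0,0,0],[0,0,0,0,0,0]]]'
python3 - <<'E'
from h import *
go(489,121.5,41,1.4)
E
```

```text
t: 4.9
tool_pos: [486.2, 121.3, 38.9]
tcp_rot: [-0.006, 0.011, -0.707, 0.707]
force: [0.4, 0.3, 0.1]
finger_gap: 85.2
t: 5.3
tool_pos: [490.9, 122.0, 43.2]
tcp_rot: [0.01, -0.007, 0.707, -0.707]
force: [0.2, 0.9, 4.7]
finger_gap: 62.6
t: 6.1
tool_pos: [488.1, 121.2, 190.2]
tcp_rot: [-0.008, 0.009, -0.707, 0.707]
force: [-1.4, -0.1, -7.4]
finger_gap: 62.6
t 6.1 pos [488.1 121.2 190.2] F [-1.4 -0.1 -7.4] gap 62.6
yaw now 1.4 tilt [-0.002 -0.001 -1.   ] turn y -0.0 shift [-0.0009  0.1492 -0.0002]
```

```bash
cat > tq.py <<'E'
from h import *
s,r=st(); print("torque",np.round(s["torque"],3),"F",np.round(s["force"],2),s["tool_pos"].round(1))
E
S='python3 tq.py'
python3 -m handwheel '[[[0,0,0,0,0,0],[0,0,0,0,0,0]]]' >/dev/null; $S
python3 -m handwheel '[[[0,0,-0.045,0,0,0],[0,0,0.045,0,0,0],[0,0,-0.045,0,0,0],[0,0,0.045,0,0,0],[0,0,-0.045,0,0,0],[0,0,0.045,0,0,0],[0,0,-0.008,0,0,0],[0,0,-0.02,0,0,0],[0,0,-0.035,0,0,0],[0,0,-0.05,0,0,0],[0,0,0,0,0,0],[0,0,0,0,0,0],[0,0,0,0,0,0],[0,0,0,0,0,0],[0,0,0,0,0,0]]]' >/dev/null;$S
python3 -m handwheel '[[[0,0,0,0,0,0],[0,0,0,0,0,0]]]' >/dev/null; $S
python3 -m handwheel '[[[0,0,0,0,0,0],[0,0,0,0,0,0]]]' >/dev/null; $S
python3 -m handwheel '[[[0,0,0.008,0,0,0],[0,0,0.02,0,0,0],[0,0,0.035,0,0,0],[0,0,0.05,0,0,0],[0,0,0,0,0,0],[0,0,0,0,0,0],[0,0,0,0,0,0],[0,0,0,0,0,0],[0,0,0,0,0,0]]]' >/dev/null;$S
python3 -m handwheel '[[[0,0,0,0,0,0],[0,0,0,0,0,0]]]' >/dev/null; $S
python3 -m handwheel '[[[0,0,0,0,0,0],[0,0,0,0,0,0]]]' >/dev/null; $S
```

```text
torque [-0.029 -0.102 -0.015] F [-0.4   0.18 -7.37] [487.6 121.3 188.9]
torque [0.021 0.051 0.017] F [-0.44 -0.55 -6.02] [486.7 233.4 191.2]
torque [-0.031  0.026  0.003] F [ 0.31 -0.41 -6.92] [486.8 234.  191.6]
torque [-0.048  0.002 -0.014] F [-0.78  1.11 -6.75] [486.7 234.4 191.6]
torque [0.006 0.099 0.031] F [-0.09  0.29 -6.1 ] [489.3 122.5 191.5]
torque [-0.046  0.093  0.044] F [ 0.95 -0.77 -6.41] [489.3 122.1 191.4]
torque [-0.097  0.074 -0.014] F [ 0.18 -0.32 -6.65] [489.4 121.7 191.5]
```

```bash
cat > tq.py <<'E'
from h import *
s,r=st(); print(round(s["t"],2),"torque",np.round(s["torque"],3),"eff",np.round(s["effort"],3),"v",np.abs(s["joint_vel"]).max().round(4),s["tool_pos"].round(1))
E
S='python3 tq.py'
$S
python3 -m handwheel '[[[0,0,-0.008,0,0,0],[0,0,-0.02,0,0,0],[0,0,-0.035,0,0,0],[0,0,-0.05,0,0,0],[0,0,0,0,0,0],[0,0,0,0,0,0],[0,0,0,0,0,0],[0,0,0,0,0,0],[0,0,0,0,0,0],[0,0,0,0,0,0],[0,0,0,0,0,0]]]' >/dev/null;$S
python3 -m handwheel '[[[0,0,0,0,0,0],[0,0,0,0,0,0]]]' >/dev/null; $S
python3 -m handwheel '[[[0,0,0.008,0,0,0],[0,0,0.02,0,0,0],[0,0,0.035,0,0,0],[0,0,0.05,0,0,0],[0,0,0,0,0,0],[0,0,0,0,0,0],[0,0,0,0,0,0],[0,0,0,0,0,0],[0,0,0,0,0,0],[0,0,0,0,0,0],[0,0,0,0,0,0]]]' >/dev/null;$S
python3 -m handwheel '[[[0,0,0,0,0,0],[0,0,0,0,0,0]]]' >/dev/null; $S
```

```text
9.5 torque [-0.097  0.074 -0.014] eff [ 5.1000e-02 -3.2753e+01 -3.1543e+01  4.0000e-03  1.8000e-02  0.0000e+00] v 0.0056 [489.4 121.7 191.5]
10.6 torque [-0.023  0.119  0.005] eff [-2.2000e-02 -3.6356e+01 -3.1602e+01  4.0000e-03  1.8000e-02 -0.0000e+00] v 0.0053 [486.8 234.  191.6]
10.8 torque [ 0.042  0.121 -0.05 ] eff [-5.0000e-02 -3.6386e+01 -3.1623e+01  2.0000e-03  1.6000e-02 -0.0000e+00] v 0.0103 [486.7 234.4 191.5]
11.9 torque [ 0.022 -0.018  0.054] eff [ 2.4000e-02 -3.2770e+01 -3.1549e+01  1.0000e-03  1.6000e-02  0.0000e+00] v 0.0114 [489.3 122.1 191.4]
12.1 torque [-0.009  0.079  0.016] eff [ 5.0000e-02 -3.2753e+01 -3.1543e+01  4.0000e-03  1.7000e-02  0.0000e+00] v 0.0031 [489.4 121.7 191.5]
```

```bash
python3 -m handwheel '[[[0,0.03,0,0,0,0],[0,0.04,0,0,0,0],[0,0.03,0,0,0,0],[0,0.02,0,0,0,0],[0,0.01,0,0,0,0],[0,0.01,0,0,0,0],[0,0.005,0,0,0,0],[0,0.004,0,0,0,0],[0,0,0,0,0,0],[0,0,0,0,0,0]]]'
python3 -m handwheel '[[[0,0.001,0,0,0,0],[0,0,0,0,0,0],[0,0,0,0,0,0]]]'
python3 -m handwheel '[[[0,0,0,0,0,0],[0,0,0,0,0,0],[0,0,0,0,0,0]]]' -1
python3 -m handwheel '[[[0,-0.02,0,0,0,0],[0,-0.04,0,0,0,0],[0,-0.04,0,0,0,0],[0,0,0,0,0,0]]]'
python3 - <<'E'
from h import *
go(492.3,-6.5,41,1.4)
d=snap("side","s3"); b=cv2.resize(d["color"][180:300,190:300,::-1],(660,720),interpolation=cv2.INTER_CUBIC)[:600]; cv2.imwrite("pics/c3.png",b)
E
```

```text
t: 13.1
tool_pos: [490.3, 121.7, 43.3]
tcp_rot: [0.009, -0.008, 0.707, -0.707]
force: [0.0, -0.7, -6.9]
finger_gap: 62.6
t: 13.4
tool_pos: [490.3, 121.7, 43.2]
tcp_rot: [0.009, -0.008, 0.707, -0.707]
force: [-4.0, -0.8, 6.0]
finger_gap: 62.8
t: 13.7
tool_pos: [490.4, 121.7, 42.1]
tcp_rot: [0.009, -0.008, 0.707, -0.707]
force: [0.4, -1.4, 0.3]
finger_gap: 85.4
t: 14.1
tool_pos: [494.8, 122.2, 148.1]
tcp_rot: [0.014, -0.004, 0.707, -0.707]
force: [1.1, 0.3, -0.3]
finger_gap: 85.4
t 14.1 pos [494.8 122.2 148.1] F [ 1.1  0.3 -0.3] gap 85.4
yaw now 1.4 tilt [ 0.014  0.001 -1.   ] turn y 0.0001 shift [0.0057 0.1071 0.1286]
```

View pics/c3.png

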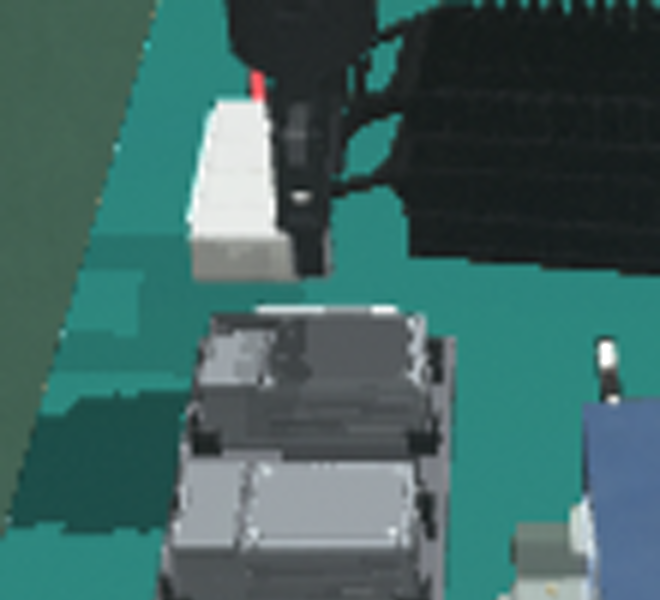

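```bash
python3 -m handwheel '[[[0,0,0.032,0,0,0],[0,0,0.04,0,0,0],[0,0,0.036,0,0,0],[0,0,0.02,0,0,0],[0,0,0,0,0,0],[0,0,0,0,0,0],[0,0,0,0,0,0]]]'
python3 - <<'E'
from h import *
go(492.3,-6.5,42,1.4)
E
```

```text
t: 14.85
tool_pos: [491.9, -5.5, 140.6]
tcp_rot: [0.008, -0.009, 0.707, -0.707]
force: [-0.4, -1.3, 0.4]
finger_gap: 85.5
t 14.85 pos [491.9  -5.5 140.6] F [-0.4 -1.3  0.4] gap 85.5
yaw now 1.43 tilt [-0.002  0.001 -1.   ] turn y 0.0004 shift [-0.0004  0.0986  0.001 ]
```

Descend, grip, lift, shake, and read the wrist effort on both sides.

```bash
S='python3 tq.py'
python3 -m handwheel '[[[0,0.03,0.001,0,0,0],[0,0.03,0,0,0,0],[0,0.025,0,0,0,0],[0,0.0135,0,0,0,0],[0,0,0,0,0,0],[0,0,0,0,0,0]]]' 
python3 -m handwheel '[[[0,0,0,0,0,0],[0,0,0,0,0,0],[0,0,0,0,0,0],[0,0,0,0,0,0]]]' 1 80
python3 -m handwheel '[[[0,-0.01,0,0,0,0],[0,-0.02,0,0,0,0],[0,-0.03,0,0,0,0],[0,-0.04,0,0,0,0],[0,-0.03,0,0,0,0],[0,-0.02,0,0,0,0],[0,0,0,0,0,0],[0,0,0,0,0,0],[0,0,0,0,0,0],[0,0,0,0,0,0]]]'; $S
python3 -m handwheel '[[[0,0,-0.045,0,0,0],[0,0,0.045,0,0,0],[0,0,-0.045,0,0,0],[0,0,0.045,0,0,0],[0,0,-0.045,0,0,0],[0,0,0.045,0,0,0],[0,0,-0.008,0,0,0],[0,0,-0.02,0,0,0],[0,0,-0.035,0,0,0],[0,0,-0.05,0,0,0],[0,0,0,0,0,0],[0,0,0,0,0,0],[0,0,0,0,0,0],[0,0,0,0,0,0],[0,0,0,0,0,0],[0,0,0,0,0,0],[0,0,0,0,0,0]]]' >/dev/null;$S
python3 -m handwheel '[[[0,0,0,0,0,0],[0,0,0,0,0,0]]]' >/dev/null; $S
python3 -m handwheel '[[[0,0,0.008,0,0,0],[0,0,0.02,0,0,0],[0,0,0.035,0,0,0],[0,0,0.05,0,0,0],[0,0,0,0,0,0],[0,0,0,0,0,0],[0,0,0,0,0,0],[0,0,0,0,0,0],[0,0,0,0,0,0],[0,0,0,0,0,0],[0,0,0,0,0,0]]]' >/dev/null;$S
python3 -m handwheel '[[[0,0,0,0,0,0],[0,0,0,0,0,0]]]' >/dev/null; $S
```

```text
t: 15.45
tool_pos: [493.1, -6.9, 43.4]
tcp_rot: [0.009, -0.009, 0.707, -0.707]
force: [0.6, 0.1, 0.8]
finger_gap: 85.5
t: 15.85
tool_pos: [494.6, -7.0, 45.2]
tcp_rot: [0.01, -0.007, 0.707, -0.707]
force: [-0.1, 2.8, 4.7]
finger_gap: 62.6
t: 16.85
tool_pos: [490.8, -7.2, 190.6]
tcp_rot: [0.007, -0.01, 0.707, -0.707]
force: [-0.4, -0.4, -6.2]
finger_gap: 62.6
16.85 torque [-0.019  0.057  0.007] eff [-2.0000e-03 -3.1644e+01 -3.1497e+01 -5.0000e-03  3.3000e-02  0.0000e+00] v 0.0112 [490.8  -7.2 190.6]
18.55 torque [-0.004 -0.03   0.003] eff [-3.2000e-02 -3.2148e+01 -3.1369e+01  3.4000e-02  7.0000e-03 -0.0000e+00] v 0.0125 [489.9 105.  193.1]
18.75 torque [-0.046 -0.023 -0.01 ] eff [-5.3000e-02 -3.2186e+01 -3.1399e+01  3.3000e-02  6.0000e-03 -0.0000e+00] v 0.012 [489.9 105.4 193.1]
19.85 torque [ 0.025 -0.009 -0.013] eff [ 2.0000e-02 -3.1336e+01 -3.1385e+01 -3.5000e-02  4.0000e-03  0.0000e+00] v 0.0052 [492.5  -6.8 193. ]
20.05 torque [ 0.043 -0.027 -0.027] eff [ 5.0000e-02 -3.1342e+01 -3.1393e+01 -3.3000e-02  3.0000e-03  0.0000e+00] v 0.0033 [492.6  -7.2 193. ]
```

Run:
```python
from h import *
go(622,85.5,208.5,-2.5)
```

```text
t 20.05 pos [492.6  -7.2 193. ] F [ 1.4 -0.3 -6.3] gap 62.5
yaw now 1.42 tilt [-0. -0. -1.] turn y 0.0435 shift [-0.1253 -0.0155 -0.0983]
```

```bash
python3 -m handwheel '[[[0,-0.0055,0,0,0.0215,0],[0,-0.005,0,0,0.022,0],[-0.0053,-0.005,-0.0043,0,0,0],[-0.01,0,-0.008,0,0,0],[-0.015,0,-0.012,0,0,0],[-0.02,0,-0.016,0,0,0],[-0.025,0,-0.02,0,0,0],[-0.02,0,-0.016,0,0,0],[-0.015,0,-0.012,0,0,0],[-0.01,0,-0.007,0,0,0],[-0.005,0,-0.003,0,0,0],[0,0,0,0,0,0],[0,0,0,0,0,0],[0,0,0,0,0,0],[0,0,0,0,0,0],[0,0,0,0,0,0]]]'
python3 - <<'E'
from h import *
go(622,85.5,208.5,-2.5)
d=snap("top","t4"); snap("side","s4"); s=load("s4")
a=cv2.resize(d["color"][150:280,265:385,::-1],(520,563),interpolation=cv2.INTER_CUBIC)
b=cv2.resize(s["color"][180:260,280:360,::-1],(280*2,560),interpolation=cv2.INTER_CUBIC)
a=cv2.resize(a,(400,433)); b=cv2.resize(b,(400,400)); c=np.zeros((433,800,3),np.uint8); c[:,:400]=a; c[:400,400:]=b
cv2.imwrite("pics/c4.png",c)
E
```

```text
t: 21.65
tool_pos: [621.8, 85.0, 208.6]
tcp_rot: [0.016, -0.016, -0.707, 0.707]
force: [0.1, -0.6, -5.9]
finger_gap: 62.6
t 21.65 pos [621.8  85.  208.6] F [ 0.1 -0.6 -5.9] gap 62.6
yaw now -2.55 tilt [ 0. -0. -1.] turn y -0.0005 shift [-0.0002  0.0001 -0.0006]
```

View pics/c4.png

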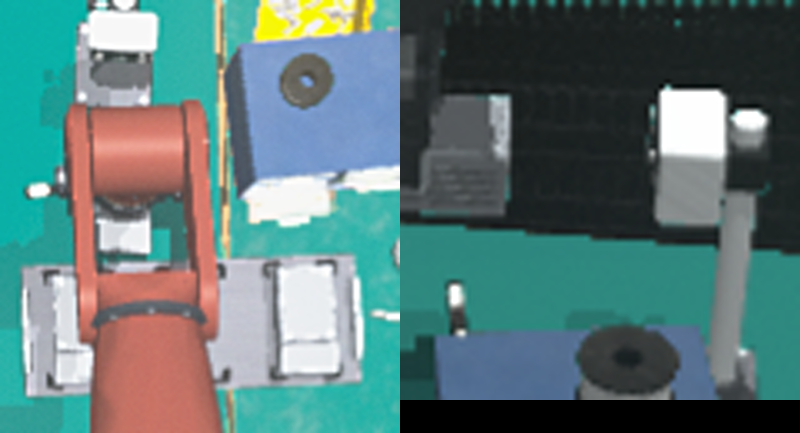

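Run:
```python
from h import *
d=load("s4"); c=lambda p:[(280+(u-400+.5)/5-.5,180+(v+.5)/5-.5) for u,v in p]
print("module +x top corners near, far; bottom near", px2w(d,c([(508,152),(511,96)]),217).round(0).tolist())
print("head top front near/far",px2w(d,c([(657,152),(660,92)]),223).round(0).tolist(), "depth head/mod",px2w(d,c([(690,120),(470,120)])).round(0).tolist())
print("predicted px of corners",w2px(d,[[682,50,217],[682,115,217],[682,50,171]]).round(1).tolist(),np.round(c([(508,152),(511,96),(505,212)]),1).tolist())
t=load("t4"); print("tops right/left-nest",px2w(t,[(265+310*.3,150+320*.3),(265+65*.3,150+300*.3)]).round(1).tolist())
```

```text
module +x top corners near, far; bottom near [[678.0, 49.0, 217.0], [680.0, 108.0, 217.0]]
head top front near/far [[764.0, 43.0, 223.0], [770.0, 106.0, 223.0]] depth head/mod [[786.0, 78.0, 222.0], [656.0, 84.0, 215.0]]
predicted px of corners [[302.6, 209.9], [302.3, 197.5], [302.2, 222.4]] [[301.2, 210.0], [301.8, 198.8], [300.6, 222.0]]
tops right/left-nest [[493.3, -137.5, 51.1], [518.9, 138.7, 59.3]]
```

```bash
python3 - <<'E'
from h import *
for n in("s4","t4"):
    d=load(n)
    for name,P in(("a",[[x,y,52] for x in(450,470,500,520,535) for y in (98,110,122,134,146)]),("r",[[x,y,52] for x in(450,470,500,520,545) for y in (-155,-134,-114)])):
        p=w2px(d,P); print(n,name,px2w(d,p)[:,2].round(0).reshape(5,-1).tolist())
E
python3 - <<'E'
import cv2;a=cv2.imread('pics/s4.png');cv2.imwrite('pics/c5.png',cv2.resize(a[220:330,200:280],(580,800)[:2],interpolation=cv2.INTER_CUBIC)[:600])
E
```

```text
s4 a [[52.0, 51.0, 54.0, 53.0, 49.0], [55.0, 51.0, 50.0, 53.0, 48.0], [53.0, 54.0, 48.0, 54.0, 54.0], [50.0, 53.0, 49.0, 55.0, 53.0], [51.0, 55.0, 51.0, 49.0, 51.0]]
s4 r [[53.0, 50.0, 52.0], [52.0, 47.0, 54.0], [54.0, 55.0, 52.0], [54.0, 55.0, 50.0], [50.0, 52.0, 53.0]]
t4 a [[590.0, 52.0, 62.0, 47.0, 59.0], [583.0, 543.0, 544.0, 57.0, 57.0], [575.0, 569.0, 566.0, 58.0, 46.0], [556.0, 572.0, 572.0, 51.0, 47.0], [564.0, 566.0, 567.0, 54.0, 56.0]]
t4 r [[41.0, 44.0, 53.0], [56.0, 48.0, 54.0], [49.0, 52.0, 49.0], [49.0, 51.0, 60.0], [1787.0, 57.0, 49.0]]
```

View pics/c5.png

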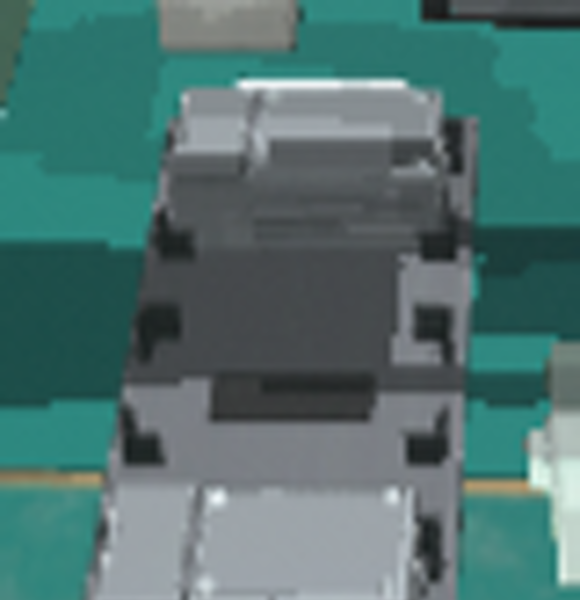

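Run:
```python
from h import *
go(622,85.5,208.5,-2.5); print(ctrl.close_job())
```

```text
t 21.75 pos [621.9  85.1 208.7] F [-0.5 -0.  -6.7] gap 62.5
yaw now -2.54 tilt [ 0.  0. -1.] turn y -0.0004 shift [-0.0001  0.0002 -0.0004]
the job is handed in; nothing more can be done
None
```

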